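# Stack the keyed lunch tin

### The arm

A 6-joint arm with a two-finger parallel gripper is mounted at the origin on a cart in front of the work surface, level with it; the furniture and walls round the work are solid. World frame = base frame: x ahead of the robot, y to its left, z up, the work surface at z = 0. Lengths are in m, angles in rad, forces in N, time in s.
With the tool pointing down it reaches from about 0.375 to 0.75 m from the base axis. Payload 9 kg.
Tool frame: the origin (TCP) lies on the centre line of the jaws, within the pads' length; the fingertips stand 11 mm ahead of it and the grasp point (between the pads) lies 8 mm behind it; y points along the fingers, x is the direction in which the jaws open and shut, and the axes are right-handed (so a half turn about y gives the same grasp; the last joint's range is limited). The gripper opens to 85 mm and grips with 20 to 120 N. Pads are 22 mm wide; open, the fingers measure 114 mm over their backs; the gripper's body (76 mm by 85 mm) begins 54 mm behind the grasp point. The pads swing forward as they close: fully open they stand 13 mm farther back than shut.
Start: joints at [1.01, 0.104, 0.097, 1.564, 0, 1.353], TCP at [0.202, 0.565, 0.242] pointing down, gripper open.
Joint ranges: [-2.99, 2.99], [-0.84, 1.86], [-1.1, 1.16], [-1.84, 2.11], [-1.51, 1.56], [-3.14, 3.14]. Speed limits (rad/s): [2.22, 2.22, 2.57, 3.14, 3.14, 3.14].

### API

Orientations are given as a unit quaternion [w, x, y, z].
In Python, from workcell import env gives the robot as it stands.
- The arm moves only by the tool step_arm, never from a script. Its arguments are lists of equal length, an entry for each row: "dp": the shift along the tool's x, y, z in units of 40 mm (1.0 is 40 mm), a list of three; "rotation": the turn, a rotation vector about the tool's x, y, z in units of 6 degrees (1.0 is 6 degrees), a list of three; "claw": the opening, from 0 (shut) to 1 (fully open). In form: {"dp": [[tx, ty, tz], ...], "rotation": [[wx, wy, wz], ...], "claw": [claw, ...]}. A call has 1 to 12 rows; each row is the pose to reach, as a shift and turn from the pose commanded when the call began, along the tool's axes at that moment; what a row does not reach only later rows make up. A row lasts 1/12 s, in which the tool goes at most 41.7 mm and 7.16 degrees, less where a joint would pass 70% of its speed; a pose out of reach is approached as far as the arm can. A call with a gripper value outside its range is refused whole. The fingers move at their own pace and stop on an object; "grip_force" is the grip in N (left out, the last holds). Time passes only in rows, so rows that repeat a pose let the fingers close. It gives the time, the measured TCP pose, the force and the opening at its end, in the units of the state.
- env.get_state(): the state, without advancing time (a new reading comes with each control period).
- env.get_image(name): name is "scene" or "top"; returns the picture (400x640x3 uint8, red, green, blue); there is no depth.
- env.camera_params(name): a dict with "fx", "fy", "cx", "cy" (pixels), "k1" (the pictures are not rectified: a ray, as slopes to the right and down, at radius r is drawn at 1 + k1 r^2 times it, then the intrinsics apply), "xyz" and "attitude" of the camera in the world. Camera axes: x right, y down, z forward; pixel columns grow to the right and rows downward; lengths in m; the calibration is good to about 2 mm. A picture is of the moment at which its call begins. camera_params takes no time and is no camera call.
- env.sign_off(): hands the job in, once; it reports no verdict.
The state is a dict: "time": time; "joint_positions": joint angles; "dq": joint speeds; "effort": joint torques, N m; "position": TCP position; "ee_rot": TCP orientation; "ft_force": force on the tool from outside, world axes, zero at the start; "wrist_torque": the same for the moment, N m; "grip_width": opening from 0.0 (shut) to 1.0 (fully open).
Only numpy, scipy, OpenCV 4.12 (cv2) and the standard library are available. Lean on these libraries where they do the work, as an engineer would, in place of code of your own. Each camera call takes 0.05 s, during which the arm holds its last target.

### The job

Put the round lunch tin together: take the upper tier by its carrying bar and set it on the lower tier, turned so that the notch in its collar goes down over the lower tier's upright key and it sits level, fully home all round. Lower it into place rather than dropping it, leave the lower tier standing about where it is, leave the mug, the pepper grinder and the egg timer alone, and let go.

Things in the scene. Friction and masses are not known exactly. Their poses are not given: they have to be found in the camera images.
- upper_centre (a point): Upper tier: open round steel tin, 0.4 kg nominal, loose on the worktop. Point on its axis 47.5 mm above its underside (half its 95 mm total height). Axes are the tier's: z up; -x points from the axis to the notch. Body 128 mm outside diameter, rim 55 mm above the underside. A collar 164 mm in diameter runs round it 8 to 16 mm above the underside, broken by one notch.
- bar (a point): Middle of the upper tier's carrying bar, where to grip it, across its width: 88 mm above the tier's underside, on its axis. Straight black bar over the mouth, 16 mm wide (y), 14 mm tall, 135 mm long, running along the tier's x axis, in line with the notch. 26 mm are free between bar and rim. Axes as the upper tier's.
- notch (a point): Middle of the notch in the upper tier's collar, at the collar's underside: 74 mm from the axis towards the tier's -x, 8 mm above its underside. The notch is 30 mm wide and open outwards. Axes as the upper tier's.
- upper_tier: The upper tier; origin at the centre of its underside, axes as above. Wall cabinets hang above 0.49 m beyond about x = 0.57 m: keep the arm clear of them. Seated, its collar rests on the lower tier's rim and the 8 mm of body below the collar stand inside the lower tier with 4 mm clearance all round; this origin is then 52 mm above the lower tier's.
- lower_centre (a point): Lower tier: open round steel tin, loose, 0.6 kg nominal, 144 mm outside and 136 mm inside diameter, 60 mm high, empty. Point on its axis 30 mm above its underside. Axes are the tier's: z up; -x points from the axis to the key. Its rim is flat but for the one key.
- lower_tier: The lower tier; origin at the centre of its underside, axes as above.
- key (a point): Key of the lower tier: upright black rib outside its wall, 18 mm wide, 12 mm thick, tapered at the top, standing 14 mm above the rim. Point in the middle of the rib at rim height, 74 mm from the tier's axis towards its -x. With the upper tier seated it coincides with the notch point, within the play (6 mm sideways). Axes as the lower tier's.
- mug_centre (a point): Bystander: cream mug with dots, 92 x 127 x 93 mm, at the right. Point near its middle, 46 mm above its underside.
- pepper_centre (a point): Bystander: pepper grinder with dark lower half, 55 mm diameter, 149 mm high, at the left. Point on its axis 75 mm above its underside.
- timer_centre (a point): Bystander: round white and green egg timer, 62 mm diameter, 40 mm high, between the two tiers and a little farther back. Point on its axis 20 mm above its underside.

How it is judged:
By the outcome, as a careful person would: the job done as asked, in the order asked, and still so for the second after the job is handed in, with the robot touching nothing.
It also fails if it takes over 50 s, if anything falls off the work surface, if the arm or the gripper's body presses on something with over 40 N, if the wrist force passes 120 N, or if a joint passes its speed limit or range.

## Working session

There is one attempt and no reset: what is moved stays moved. The work goes in short steps, Python scripts to look and compute and a tool call to move; the robot and the scene stay as the last step left them, time stands still between calls to the robot, and variables do not carry over. Pictures are saved under pics/ and viewed, and the job is handed in when it is done.

Besides the shell and the picture viewer there is one more tool, called as name(argument=value, ...), one argument or row to a line, values as JSON. step_arm: Moves the arm, as the interface text tells. Its arguments: {"type":"object","properties":{"dp":{"type":"array","items":{"type":"array","items":{"type":"number"}}},"rotation":{"type":"array","items":{"type":"array","items":{"type":"number"}}},"claw":{"type":"array","items":{"type":"number"}},"grip_force":{"type":"number"}},"required":["dp","rotation","claw"]}

```bash
ls; mkdir -p pics
python3 - <<'E'
from workcell import env
import cv2
for n in("scene","top"):
    print(n,env.camera_params(n)); cv2.imwrite(f"pics/{n}0.png",env.get_image(n)[:,:,::-1])
print(env.get_state())
E
```

```text
pics
scene {'fx': 406.0215991570631, 'fy': 406.0215991570631, 'cx': 321.04977167347135, 'cy': 203.88680398098126, 'k1': -0.018904249259769218, 'xyz': array([-0.35993872, -0.86028424,  1.22130824]), 'attitude': array([-0.36551359,  0.85387328, -0.34470949,  0.13592502])}
top {'fx': 436.29253581123027, 'fy': 436.29253581123027, 'cx': 321.50094615842056, 'cy': 204.1897075614773, 'k1': -0.06336590935088288, 'xyz': array([-0.35464969, -0.28161579,  1.40916629]), 'attitude': array([-0.22988236,  0.78125992, -0.55681754,  0.16352758])}
{'time': 0.1, 'joint_positions': array([ 1.01031444e+00,  1.04639060e-01,  9.65226499e-02,  1.56388972e+00,
       -1.01265649e-05,  1.35314276e+00]), 'dq': array([ 0.00053755, -0.00122947,  0.00069912, -0.0002618 ,  0.00102986,
        0.00048936]), 'effort': array([ 6.07928436e-03, -5.58202064e+01,  5.04723608e+01,  1.28211826e-02,
       -2.40850468e-04,  5.08598441e-05]), 'position': array([0.20150045, 0.56484364, 0.24158696]), 'ee_rot': array([-0.57779171,  0.57812856,  0.40699102, -0.40777741]), 'ft_force': array([ 0.07815774, -0.63763282, -1.01610728]), 'wrist_torque': array([-0.02635519,  0.02585368, -0.03473704]), 'grip_width': 1.0008850859999348}
```

View pics/scene0.png

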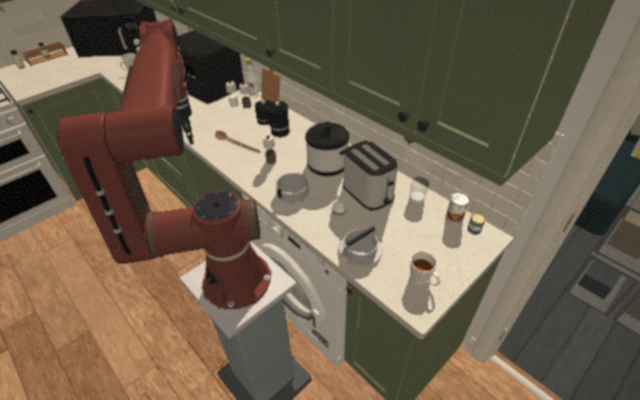

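View pics/top0.png

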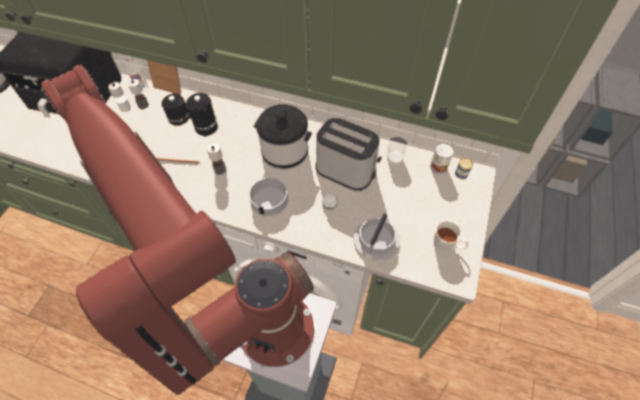

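The scene view has the upper tier near (360,247) and the lower tier near (293,190). In the top view the upper tier is at (377,238) with its bar, the lower tier is at (268,196) with its dark key at about (262,210), and the timer is at (330,201). I'll enlarge both.

```bash
cat > h.py <<'E'
import numpy as np,cv2
from workcell import env
from scipy.spatial.transform import Rotation as R
def cam(n):
    p=env.camera_params(n);q=p['attitude']
    return p,R.from_quat([q[1],q[2],q[3],q[0]]).as_matrix()
def ray(n,u,v):
    p,M=cam(n)
    K=np.array([[p['fx'],0,p['cx']],[0,p['fy'],p['cy']],[0,0,1]])
    s=cv2.undistortPoints(np.array([[[u,v]]],float),K,np.array([p['k1'],0,0,0,0]))[0,0]
    return np.array(p['xyz']),M@np.array([s[0],s[1],1])
def onz(n,u,v,z):
    o,d=ray(n,u,v);return o+d*(z-o[2])/d[2]
def proj(n,P):
    p,M=cam(n);K=np.array([[p['fx'],0,p['cx']],[0,p['fy'],p['cy']],[0,0,1]])
    c=(np.atleast_2d(P)-p['xyz'])@M
    return cv2.projectPoints(c[:,None],np.zeros(3),np.zeros(3),K,np.array([p['k1'],0,0,0,0]))[0][:,0]
def tri(u1,u2):
    o1,d1=ray('scene',*u1);o2,d2=ray('top',*u2)
    A=np.stack([d1,-d2],1);t=np.linalg.lstsq(A,o2-o1,rcond=None)[0]
    a=o1+t[0]*d1;b=o2+t[1]*d2
    return (a+b)/2,np.linalg.norm(a-b)
E
python3 - <<'E'
import cv2,numpy as np
s=cv2.imread('pics/scene0.png');t=cv2.imread('pics/top0.png')
def c(im,u,v,w=30,k=6): return cv2.resize(im[v-w:v+w,u-w:u+w],None,fx=k,fy=k,interpolation=cv2.INTER_CUBIC)
cv2.imwrite('pics/z0.png',np.vstack([np.hstack([c(s,360,245,25),c(s,293,190,25)]),np.hstack([c(t,377,238,25),c(t,268,196,25)])]))
E
```

```text
(no output)
```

View pics/z0.png

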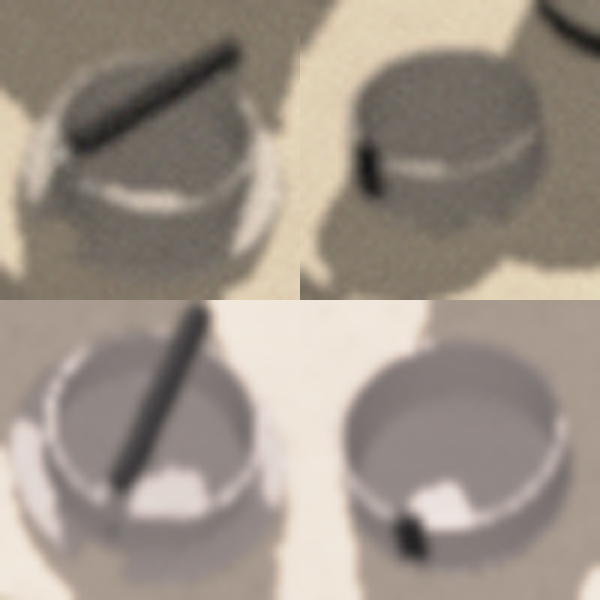

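```bash
python3 - <<'E'
from h import *
im={n:cv2.imread(f'pics/{n}0.png') for n in('scene','top')}
def dark(n,u,v,w,th):
    g=im[n].max(2).astype(float);c=g[v-w:v+w,u-w:u+w]
    m=(c<th).astype(np.uint8);k,l,st,ce=cv2.connectedComponentsWithStats(m)
    for i in range(1,k):
        if st[i,4]>12:
            ys,xs=np.where(l==i);pts=np.stack([xs+u-w,ys+v-w],1).astype(float)
            r=cv2.minAreaRect(pts.astype(np.float32));print(n,st[i,4],ce[i]+[u-w,v-w],r)
            B=cv2.boxPoints(r);e=[(B[i]+B[(i+1)%4])/2 for i in range(4)];print(np.round(e,1).tolist())
for th in(75,90): 
  print(th);dark('scene',362,243,20,th);dark('scene',282,193,8,th);dark('top',378,232,22,th+15);dark('top',262,210,8,th)
E
python3 - <<'E'
import cv2,numpy as np
s=cv2.imread('pics/scene0.png');t=cv2.imread('pics/top0.png')
def c(im,u,v,w=25,k=16): 
    z=cv2.resize(im[v-w:v+w,u-w:u+w],(390,390),interpolation=cv2.INTER_CUBIC).astype(float)
    return np.clip((z-40)*1.4,0,255).astype(np.uint8)
cv2.imwrite('pics/z1.png',np.hstack([c(s,360,250,24),c(t,377,238,28)]))
E
```

```text
75
scene 123 [359.87804878 236.5203252 ] ((360.3626403808594, 236.2768096923828), (4.258291721343994, 30.856239318847656), 58.392494201660156)
[[359.20001220703125, 234.5], [373.5, 228.1999969482422], [361.5, 238.10000610351562], [347.20001220703125, 244.39999389648438]]
scene 28 [279.21428571 193.32142857] ((279.5, 193.0), (8.0, 3.0), 90.0)
[[279.5, 189.0], [281.0, 193.0], [279.5, 197.0], [278.0, 193.0]]
top 108 [378.15740741 229.51851852] ((378.3116455078125, 229.4143829345703), (3.724226236343384, 31.780065536499023), 24.443954467773438)
[[376.6000061035156, 228.60000610351562], [384.8999938964844, 214.89999389648438], [380.0, 230.1999969482422], [371.70001220703125, 243.89999389648438]]
top 21 [261.0952381  210.61904762] ((261.10003662109375, 210.7000274658203), (5.813776969909668, 3.130495071411133), 63.43495178222656)
[[259.79998779296875, 208.10000610351562], [262.5, 210.0], [262.3999938964844, 213.3000030517578], [259.70001220703125, 211.39999389648438]]
90
scene 164 [359.91463415 236.37804878] ((360.36767578125, 236.2794189453125), (5.65945291519165, 31.898738861083984), 59.03623962402344)
[[358.8999938964844, 233.89999389648438], [374.0, 228.10000610351562], [361.79998779296875, 238.6999969482422], [346.70001220703125, 244.5]]
scene 34 [279.47058824 193.02941176] ((280.0, 192.5), (4.0, 9.0), 0.0)
[[278.0, 192.5], [280.0, 188.0], [282.0, 192.5], [280.0, 197.0]]
top 138 [378.15942029 229.34057971] ((378.21575927734375, 229.32533264160156), (4.469071865081787, 32.690433502197266), 24.443954467773438)
[[376.20001220703125, 228.39999389648438], [385.0, 214.39999389648438], [380.20001220703125, 230.1999969482422], [371.5, 244.1999969482422]]
top 26 [261.  210.5] ((261.0, 210.5), (5.0, 4.0), 90.0)
[[261.0, 208.0], [263.0, 210.5], [261.0, 213.0], [259.0, 210.5]]
```

View pics/z1.png

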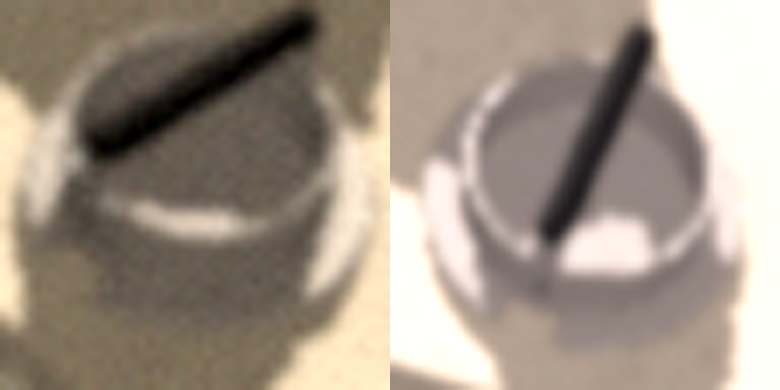

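Run:
```python
from h import *
b,e=tri((360.4,236.3),(378.2,229.4));print('bar mid',b,e)
A,e1=tri((347,244.4),(371.6,244));B,e2=tri((373.7,228.2),(385,214.6));print(A,B,e1,e2,np.linalg.norm(A-B))
for n,u in(('scene',(360.4,236.3)),('top',(378.2,229.4))):print(n,onz(n,*u,.092))
for n,a,c in(('scene',(347,244.4),(373.7,228.2)),('top',(371.6,244),(385,214.6))):
    d=onz(n,*c,.092)-onz(n,*a,.092);print(n,np.linalg.norm(d),np.degrees(np.arctan2(d[1],d[0])))
k,e=tri((279.6,193.2),(261.1,210.6));print('key',k,e)
c=(onz('scene',360.4,236.3,.092)+onz('top',378.2,229.4,.092))[:2]/2;print(c)
# lower tier rim ellipse: rough view; overlay check
im={n:cv2.imread(f'pics/{n}0.png') for n in('scene','top')}
K=13;out=[]
d=onz('top',385,214.6,.092)-onz('top',371.6,244,.092);th=np.arctan2(d[1],d[0])
for n,(u,v),w in(('scene',(360,250),25),('top',(377,238),28)):
    z=cv2.resize(im[n][v-w:v+w,u-w:u+w],(390,390),interpolation=cv2.INTER_CUBIC);f=390/(2*w)
    for r,zz,col in((.082,.016,(0,0,255)),(.082,.008,(0,160,255)),(.064,.055,(255,0,0))):
        a=np.linspace(0,2*np.pi,60)
        P=np.stack([c[0]+r*np.cos(a),c[1]+r*np.sin(a),0*a+zz],1)
        for q in proj(n,P):cv2.circle(z,tuple(int(x) for x in ((q-[u-w,v-w]+.5)*f-.5)),1,col,-1)
    for s,col in((1,(0,255,0)),(-1,(255,0,255))):
      for dy in(-.015,.015):
       P=[[c[0]+s*r*np.cos(th)-dy*np.sin(th),c[1]+s*r*np.sin(th)+dy*np.cos(th),.016] for r in(.066,.074,.082)]
       for q in proj(n,P):cv2.circle(z,tuple(int(x) for x in ((q-[u-w,v-w]+.5)*f-.5)),2,col,-1)
    out.append(z)
cv2.imwrite('pics/ov1.png',np.hstack(out))
```

```text
bar mid [ 0.41402393 -0.22364791  0.08830626] 0.0011328903754483678
[ 0.34973789 -0.21728545  0.09057604] [ 0.48049728 -0.23075813  0.0874248 ] 0.0021382265771635158 0.0016116367226811264 0.13148939019300238
scene [ 0.41082858 -0.22578588  0.092     ]
top [ 0.41251905 -0.2238912   0.092     ]
scene 0.12941665290269186 -6.736202551825498
top 0.1290825522212901 -6.0312401571029595
key [0.37419758 0.20565286 0.04911047] 0.0006996053435928229
[ 0.41167381 -0.22483854]
```

View pics/ov1.png

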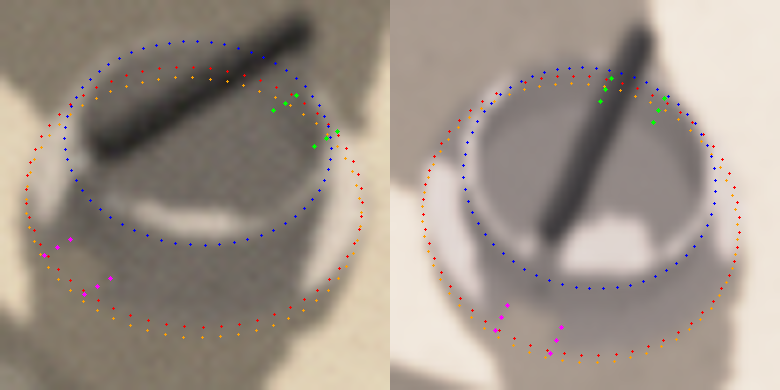

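The notch shows worktop between the magenta marks, so it is at the bar's near, robot-side end. The upper tier is at about (0.413, -0.224) with yaw -6.4°. Next is the lower tier's rim.

Run:
```python
from h import *
out=[]
for n,(u,v),w in(('scene',(293,190),20),('top',(268,196),22)):
    im=cv2.imread(f'pics/{n}0.png');z=cv2.resize(im[v-w:v+w,u-w:u+w],(400,400),interpolation=cv2.INTER_CUBIC).astype(float)
    z=np.clip((z-50)*1.8,0,255).astype(np.uint8) if n=='scene' else np.clip((z-70)*1.6,0,255).astype(np.uint8)
    out.append(z)
cv2.imwrite('pics/z2.png',np.hstack(out))
```

```text
(no output)
```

View pics/z2.png

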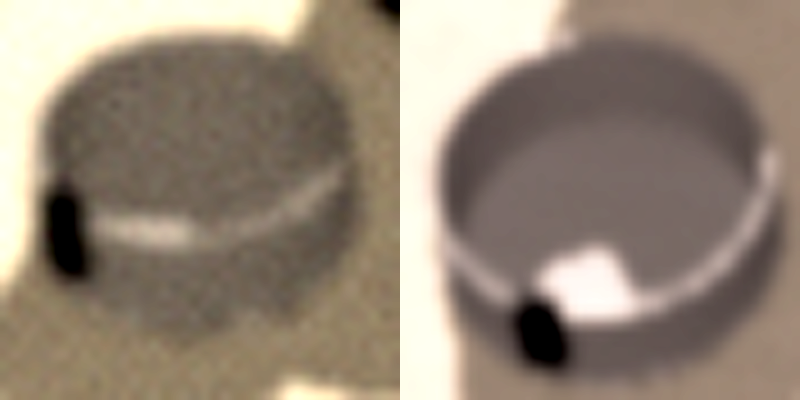

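Run:
```python
from h import *
from scipy.optimize import least_squares
S=[(43,135),(80,65),(130,40),(200,34),(280,42),(335,85),(350,140),(346,172),(285,222),(200,247),(120,242)]
T=[(38,185),(60,120),(110,70),(165,42),(235,36),(300,50),(350,90),(378,160),(365,215),(320,270),(240,317),(190,324),(95,297),(45,245)]
C=[]
for n,L,(u,v),w in(('scene',S,(293,190),20),('top',T,(268,196),22)):
    f=2*w/400
    P=np.array([onz(n,(x+.5)*f-.5+u-w,(y+.5)*f-.5+v-w,.06)[:2] for x,y in L])
    r=least_squares(lambda q:np.hypot(*(P-q[:2]).T)-q[2],[.45,.2,.07]);print(n,r.x,np.round(r.fun*1e3,1));C.append(r.x[:2])
c=np.mean(C,0)
k=np.array([.3742,.20565])
for a in C+[c]:
    d=a-k;print(a,np.hypot(*d),np.degrees(np.arctan2(d[1],d[0])))
# timer, etc
print(tri((339.5,208),(330,201)))
```

```text
scene [0.44681877 0.20821912 0.07053941] [-4.8  1.6  2.6 -1.2  1.7 -1.4 -2.1  1.  -0.4  0.9  2.2]
top [0.44891002 0.20752627 0.07075157] [-1.5 -2.  -1.5  0.6  0.6  2.   0.8  0.1 -1.6 -3.   0.6  1.6  1.6  1.5]
[0.44681877 0.20821912] 0.07266420005958205 2.0261743748054455
[0.44891002 0.20752627] 0.0747335815767781 1.4386249110014415
[0.4478644  0.20787269] 0.07369792225488686 1.7282751756279011
(array([ 0.51703647, -0.01411208,  0.01593656]), np.float64(0.0002599788806373898))
```

Run:
```python
from h import *
s=env.get_state();q=s['ee_rot'];M=R.from_quat([q[1],q[2],q[3],q[0]]).as_matrix();print(M.round(3))
print(np.degrees(np.arctan2(M[1,0],M[0,0])))
```

```text
[[ 0.336 -0.001 -0.942]
 [ 0.942 -0.001  0.336]
 [-0.001 -1.     0.   ]]
70.35739288820152
```

```bash
cat >> h.py <<'E'
def go(p,head=None,s=None):
    s=s or env.get_state();q=s['ee_rot'];Rm=R.from_quat([q[1],q[2],q[3],q[0]]);M=Rm.as_matrix()
    dp=M.T@(np.array(p)-s['position'])/.04
    h0=np.degrees(np.arctan2(M[1,0],M[0,0]));h=h0 if head is None else head
    x=np.array([np.cos(np.radians(h)),np.sin(np.radians(h)),0]);y=np.array([0,0,-1.]);T=np.stack([x,y,np.cross(x,y)],1)
    rv=np.degrees(R.from_matrix(M.T@T).as_rotvec())/6
    print('pos',s['position'].round(4),'head',round(h0,2),'-> dp',dp.round(3),'rot',rv.round(3),'rows',np.linalg.norm(dp)*40/41.7)
def ws(s=None):
    s=s or env.get_state();print(round(s['time'],2),'F',s['ft_force'].round(2),'T',s['wrist_torque'].round(2),'w',round(s['grip_width'],3))
E
python3 - <<'E'
from h import *
go([.44,.2,.28],83.6)
E
```

```text
pos [0.2015 0.5648 0.2416] head 70.36 -> dp [-6.587 -0.955 -8.681] rot [-0.004 -2.207 -0.011] rows 10.493312092748543
```

step_arm(
  dp=[
    [-0.6,-0.1,-0.8],
    [-1.2,-0.2,-1.6],
    [-1.8,-0.3,-2.4],
    [-2.4,-0.4,-3.2],
    [-3.0,-0.5,-4.0],
    [-3.6,-0.6,-4.8],
    [-4.2,-0.7,-5.6],
    [-4.8,-0.8,-6.4],
    [-5.4,-0.9,-7.2],
    [-6.0,-0.95,-8.0],
    [-6.6,-0.95,-8.7],
    [-6.6,-0.95,-8.7],
  ],
  rotation=[
    [0,-0.2,0],
    [0,-0.4,0],
    [0,-0.6,0],
    [0,-0.8,0],
    [0,-1.0,0],
    [0,-1.2,0],
    [0,-1.4,0],
    [0,-1.6,0],
    [0,-1.8,0],
    [0,-2.0,0],
    [0,-2.2,0],
    [0,-2.2,0],
  ],
  claw=[1,1,1,1,1,1,1,1,1,1,1,1],
)

```text
time: 1.1
position: [0.4433, 0.1946, 0.2797]
ee_rot: [-0.528, 0.529, 0.47, -0.47]
ft_force: [0.1, 0.0, 0.3]
grip_width: 1.001
```

Run:
```python
from h import *
go([.413,-.224,.2],83.6);ws()
```

```text
pos [0.4433 0.1946 0.2797] head 83.32 -> dp [-10.479   2.008  -0.464] rot [ 0.004 -0.047 -0.015] rows 10.244677868213786
1.1 F [0.06 0.03 0.29] T [-0.01 -0.04 -0.03] w 1.001
```

step_arm(
  dp=[
    [-1.0,0.1,0],
    [-2.0,0.2,0],
    [-3.0,0.4,-0.1],
    [-4.0,0.6,-0.2],
    [-5.0,0.8,-0.2],
    [-6.0,1.0,-0.3],
    [-7.0,1.2,-0.4],
    [-8.0,1.4,-0.4],
    [-9.0,1.6,-0.4],
    [-10.0,1.8,-0.4],
    [-10.5,2.0,-0.4],
    [-10.5,2.0,-0.4],
  ],
  rotation=[
    [0,0,0],
    [0,0,0],
    [0,0,0],
    [0,0,0],
    [0,0,0],
    [0,0,0],
    [0,0,0],
    [0,0,0],
    [0,0,0],
    [0,0,0],
    [0,0,0],
    [0,0,0],
  ],
  claw=[1,1,1,1,1,1,1,1,1,1,1,1],
)

```text
time: 2.1
position: [0.4081, -0.2225, 0.198]
ee_rot: [0.529, -0.527, -0.47, 0.47]
ft_force: [-0.1, -0.1, -0.8]
grip_width: 0.999
```

Run:
```python
from h import *
t=env.get_image('top');cv2.imwrite('pics/top1.png',t[100:320,200:520,::-1].repeat(2,0).repeat(2,1))
go([.413,-.2245,.082],83.6);ws()
```

```text
pos [ 0.4085 -0.2207  0.1989] head 83.37 -> dp [-0.087  2.922 -0.128] rot [-0.019 -0.039  0.016] rows 2.8070324884919757
2.15 F [-0.28  0.18 -0.42] T [ 0.   -0.02  0.  ] w 0.999
```

View pics/top1.png

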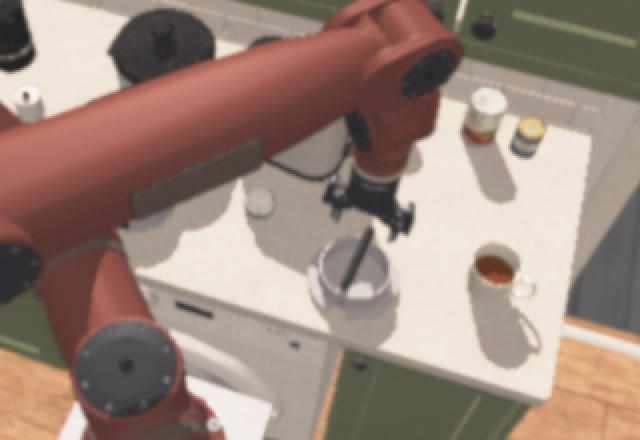

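The gripper is above the upper tier with its fingers either side of the bar, and the bar's near end is at about (345,285) in this enlarged crop. I'll descend.

step_arm(
  dp=[
    [0,0.4,-0.1],
    [-0.05,0.8,-0.12],
    [-0.09,1.2,-0.12],
    [-0.09,1.6,-0.12],
    [-0.09,2.0,-0.12],
    [-0.09,2.4,-0.12],
    [-0.09,2.7,-0.12],
    [-0.09,2.92,-0.12],
    [-0.09,2.92,-0.12],
    [-0.09,2.92,-0.12],
  ],
  rotation=[
    [0,0,0],
    [0,0,0],
    [0,0,0],
    [0,0,0],
    [0,0,0],
    [0,0,0],
    [0,0,0],
    [0,0,0],
    [0,0,0],
    [0,0,0],
  ],
  claw=[1,1,1,1,1,1,1,1,1,1],
)

```text
time: 2.98
position: [0.4139, -0.2233, 0.0837]
ee_rot: [0.527, -0.527, -0.471, 0.471]
ft_force: [0.4, 0.2, 0.4]
grip_width: 1.004
```

Run:
```python
from h import *
o=[]
for n in('scene','top'):
    t=env.get_image(n)[:,:,::-1];u,v=(360,230) if n=='scene' else (377,225)
    o.append(cv2.resize(t[v-45:v+45,u-45:u+45],(400,400),interpolation=cv2.INTER_CUBIC))
cv2.imwrite('pics/g1.png',np.hstack(o))
go([.413,-.2245,.081],83.6);ws()
```

```text
pos [ 0.4143 -0.224   0.0845] head 83.57 -> dp [-0.016  0.088  0.032] rot [ 0.01  -0.005 -0.007] rows 0.09083497693612066
3.08 F [ 0.27 -0.72  0.21] T [-0.01  0.02  0.03] w 1.002
```

View pics/g1.png

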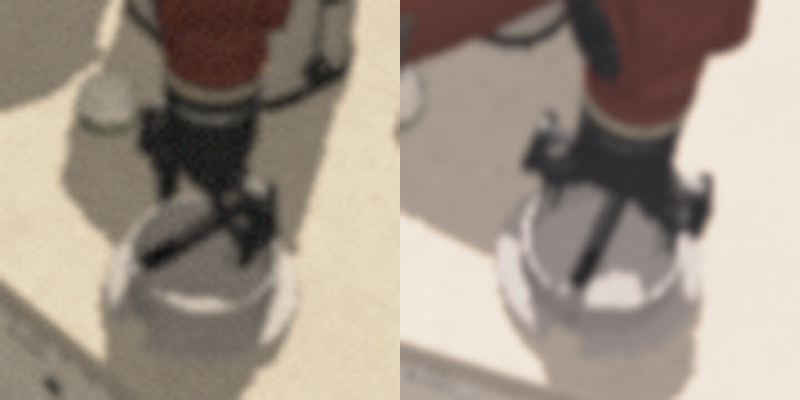

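The open fingers straddle the bar, with the visible near bar end at about (150,260) in the left crop and (577,285) in the right. I'll lower 3 mm and close.

step_arm(
  dp=[
    [0,0.08,0],
    [0,0.08,0],
    [0,0.08,0],
    [0,0.08,0],
    [0,0.08,0],
    [0,0.08,0],
    [0,0.08,0],
    [0,0.08,0],
    [0,0.08,0],
    [0,0.08,0],
    [0,0.08,0],
    [0,0.08,0],
  ],
  rotation=[
    [0,0,0],
    [0,0,0],
    [0,0,0],
    [0,0,0],
    [0,0,0],
    [0,0,0],
    [0,0,0],
    [0,0,0],
    [0,0,0],
    [0,0,0],
    [0,0,0],
    [0,0,0],
  ],
  claw=[1,0.7,0.5,0.4,0.3,0.25,0.2,0.1,0,0,0,0],
  grip_force=50,
)

```text
time: 4.08
position: [0.4139, -0.2236, 0.0803]
ee_rot: [0.527, -0.527, -0.471, 0.471]
ft_force: [1.4, 2.6, 1.6]
grip_width: 0.175
```

Run:
```python
from h import *
go([.413,-.2245,.2],91.7);ws()
```

```text
pos [ 0.4139 -0.2236  0.0803] head 83.56 -> dp [-0.023 -2.992  0.019] rot [ 1.000e-03 -1.357e+00  3.000e-03] rows 2.8703930210181756
4.08 F [1.43 2.64 1.6 ] T [ 0.44 -0.05 -0.02] w 0.175
```

step_arm(
  dp=[
    [0,-0.1,0],
    [0,-0.3,0],
    [0,-0.5,0],
    [0,-0.8,0],
    [0,-1.1,0],
    [0,-1.4,0],
    [0,-1.8,0],
    [0,-2.2,0],
    [0,-2.6,0],
    [0,-3.0,0],
    [0,-3.0,0],
    [0,-3.0,0],
  ],
  rotation=[
    [0,0,0],
    [0,0,0],
    [0,0,0],
    [0,0,0],
    [0,0,0],
    [0,0,0],
    [0,0,0],
    [0,0,0],
    [0,0,0],
    [0,0,0],
    [0,0,0],
    [0,0,0],
  ],
  claw=[0,0,0,0,0,0,0,0,0,0,0,0],
  grip_force=80,
)

```text
time: 5.08
position: [0.4144, -0.2243, 0.2015]
ee_rot: [-0.526, 0.528, 0.471, -0.471]
ft_force: [-0.2, -1.4, -3.7]
grip_width: 0.169
```

Run:
```python
from h import *
o=[]
for n in('scene','top'):
    t=env.get_image(n)[:,:,::-1];cv2.imwrite(f'pics/{n}_lift.png',t);u,v=(360,230) if n=='scene' else (377,215)
    o.append(cv2.resize(t[v-45:v+45,u-45:u+45],(400,400),interpolation=cv2.INTER_CUBIC))
cv2.imwrite('pics/g2.png',np.hstack(o))
go([.448,.205,.2],91.7);ws()
```

```text
pos [ 0.4136 -0.2236  0.1996] head 83.56 -> dp [ 1.0743e+01 -4.0000e-03  3.4900e-01] rot [-0.005 -1.357  0.005] rows 10.310868196680975
5.18 F [ 0.28  0.09 -3.44] T [0.   0.05 0.  ] w 0.171
```

View pics/g2.png

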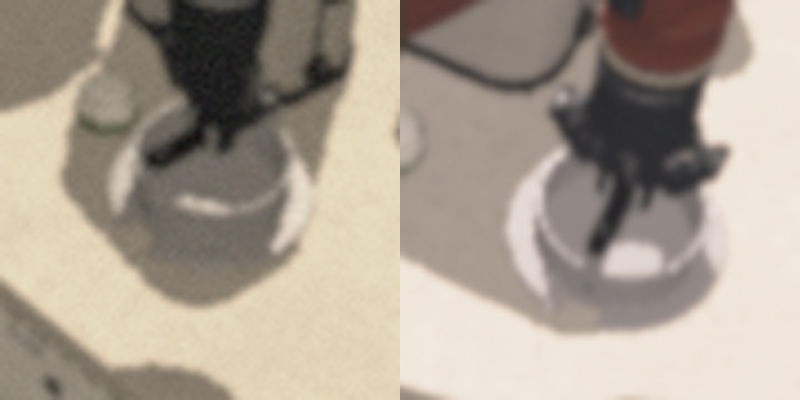

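Run:
```python
from h import *
out=[]
for n,(u,v),w in(('scene',(362,225),22),('top',(383,222),25)):
    im=cv2.imread(f'pics/{n}_lift.png');z=cv2.resize(im[v-w:v+w,u-w:u+w],(400,400),interpolation=cv2.INTER_CUBIC).astype(float)
    z=np.clip((z-30)*1.5,0,255).astype(np.uint8) if n=='scene' else np.clip((z-60)*1.5,0,255).astype(np.uint8)
    out.append(z)
cv2.imwrite('pics/z3.png',np.hstack(out))
```

```text
(no output)
```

View pics/z3.png

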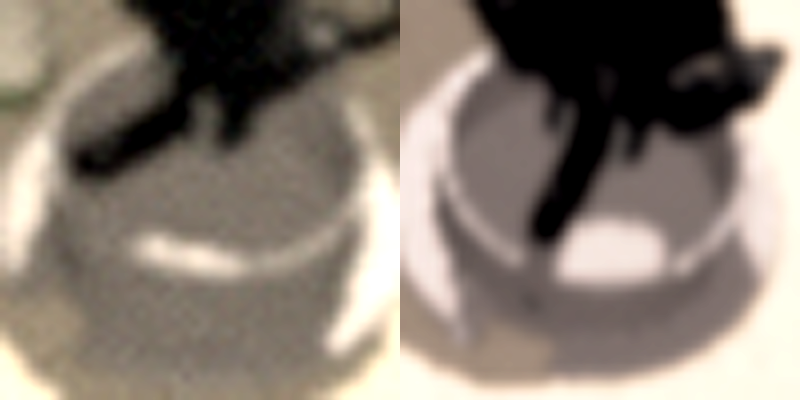

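Run:
```python
from h import *
from scipy.optimize import least_squares
S=[(362,180),(340,215),(300,248),(250,266),(200,262),(140,242),(63,95),(100,65),(140,45),(52,130)]
T=[(340,190),(320,235),(285,268),(200,285),(120,262),(80,222),(50,175),(45,140),(55,100),(80,62)]
for n,L,(u,v),w in(('scene',S,(362,225),22),('top',T,(383,222),25)):
    f=2*w/400
    P=np.array([onz(n,(x+.5)*f-.5+u-w,(y+.5)*f-.5+v-w,.1743)[:2] for x,y in L])
    r=least_squares(lambda q:np.hypot(*(P-q[:2]).T)-q[2],[.45,.2,.07]);print(n,r.x,np.round(r.fun*1e3,1))
    r=least_squares(lambda q:np.hypot(*(P-q[:2]).T)-.063,[.45,.2]);print(n,r.x,np.round(r.fun*1e3,1))
# notch middle: collar top-edge patch
f=44/400;a=((40+.5)*f-.5+340,(335+.5)*f-.5+203);f=50/400;b=((115+.5)*f-.5+358,(350+.5)*f-.5+197)
print(a,b)
for n,q in(('scene',a),('top',b)):print(onz(n,*q,.1193+.008))
# bar end near
f=44/400;a=((75+.5)*f-.5+340,(160+.5)*f-.5+203);f=50/400;b=((142+.5)*f-.5+358,(235+.5)*f-.5+197)
print(tri(a,b))
```

```text
scene [ 0.42194627 -0.22072333  0.06162584] [-0.6 -1.   0.9  2.7 -0.1 -2.9  1.4 -0.7 -0.1  0.3]
scene [ 0.42322582 -0.22063401] [-2.5 -2.4 -0.   2.1 -0.4 -3.1  0.4 -2.2 -2.  -0.3]
top [-949.08608559  189.24687099  968.19985093] [ 39.4  15.8  -5.4 -30.  -36.8 -28.2 -14.5  -0.5  19.   41.2]
top [ 0.42050465 -0.22602305] [-2.2 -0.6  1.3  0.8  0.6 -2.1 -0.4 -0.1 -0.4  0.4]
(343.955, 239.405) (371.9375, 240.3125)
[ 0.33442867 -0.21471053  0.1273    ]
[ 0.34494007 -0.21657578  0.1273    ]
(array([ 0.34781009, -0.21755809,  0.21861658]), np.float64(0.00017860353003667557))
```

Run:
```python
from h import *
from scipy.optimize import least_squares
S=[(65,130),(80,85),(130,50),(180,32),(325,95),(335,150),(325,180),(300,212),(250,235),(200,237),(120,212)]
T=[(125,75),(95,100),(78,150),(85,195),(110,235),(140,250),(200,272),(270,258),(305,215),(318,170)]
for n,L,(u,v),w in(('scene',S,(360,250),24),('top',T,(377,238),28)):
    f=2*w/390
    P=np.array([onz(n,(x+.5)*f-.5+u-w,(y+.5)*f-.5+v-w,.055)[:2] for x,y in L])
    r=least_squares(lambda q:np.hypot(*(P-q[:2]).T)-q[2],[.41,-.22,.063]);print(n,r.x,np.round(r.fun*1e3,1))
    r=least_squares(lambda q:np.hypot(*(P-q[:2]).T)-.063,[.41,-.22]);print(n,r.x,np.round(r.fun*1e3,1))
```

```text
scene [ 0.41558781 -0.22386861  0.06218214] [ 1.   0.6 -2.1  1.   0.7 -0.8 -0.7  0.7  0.9 -0.6 -0.8]
scene [ 0.41571818 -0.22370317] [ 0.2 -0.3 -3.1 -0.1 -0.1 -1.5 -1.4  0.1  0.3 -1.2 -1.4]
top [ 0.4189617  -0.22176163  0.06167063] [ 0.3  0.8 -0.6 -0.4  1.  -2.1  0.8  2.  -1.3 -0.5]
top [ 0.4200991  -0.22206368] [-1.5 -0.6 -1.4 -0.8  0.8 -2.3  0.5  1.1 -2.7 -2.4]
```

The in-hand fits put the tier axis 1–8 mm ahead of the TCP along the bar: bar ends about 1 mm, rim about 8 mm. I'll take about 4 mm for now and re-check above the lower tier.

step_arm(
  dp=[
    [0.3,0,0],
    [0.8,0,0],
    [1.4,0,0],
    [2.0,0,0.1],
    [2.6,0,0.1],
    [3.2,0,0.1],
    [3.8,0,0.1],
    [4.4,0,0.2],
    [5.0,0,0.2],
    [5.6,0,0.2],
    [6.2,0,0.3],
    [6.8,0,0.4],
  ],
  rotation=[
    [0,0,0],
    [0,-0.1,0],
    [0,-0.2,0],
    [0,-0.3,0],
    [0,-0.4,0],
    [0,-0.5,0],
    [0,-0.6,0],
    [0,-0.7,0],
    [0,-0.8,0],
    [0,-0.9,0],
    [0,-1.0,0],
    [0,-1.1,0],
  ],
  claw=[0,0,0,0,0,0,0,0,0,0,0,0],
)

```text
time: 6.18
position: [0.4275, 0.0502, 0.1993]
ee_rot: [0.5, -0.499, -0.501, 0.501]
ft_force: [-0.5, 0.1, -3.6]
grip_width: 0.176
```

Run:
```python
from h import *
go([.444,.2075,.2],91.7);ws()
```

```text
pos [0.4275 0.0502 0.1993] head 90.2 -> dp [ 3.932 -0.015 -0.425] rot [-0.013 -0.25   0.006] rows 3.7933463091121076
6.18 F [-0.54  0.1  -3.59] T [0.03 0.02 0.02] w 0.176
```

step_arm(
  dp=[
    [0.7,0,-0.1],
    [1.3,0,-0.1],
    [1.9,0,-0.2],
    [2.4,0,-0.3],
    [2.9,0,-0.3],
    [3.3,0,-0.4],
    [3.6,0,-0.4],
    [3.8,0,-0.4],
    [3.9,0,-0.4],
    [3.9,0,-0.4],
    [3.9,0,-0.4],
    [3.9,0,-0.4],
  ],
  rotation=[
    [0,-0.1,0],
    [0,-0.2,0],
    [0,-0.25,0],
    [0,-0.25,0],
    [0,-0.25,0],
    [0,-0.25,0],
    [0,-0.25,0],
    [0,-0.25,0],
    [0,-0.25,0],
    [0,-0.25,0],
    [0,-0.25,0],
    [0,-0.25,0],
  ],
  claw=[0,0,0,0,0,0,0,0,0,0,0,0],
)

```text
time: 7.18
position: [0.4439, 0.2039, 0.2002]
ee_rot: [0.493, -0.493, -0.507, 0.507]
ft_force: [0.5, -0.2, -2.4]
grip_width: 0.171
```

Run:
```python
from h import *
o=[]
acc=[]
for n in('scene','top'):
    t=np.mean([env.get_image(n)[:,:,::-1].astype(float) for _ in range(3)],0);cv2.imwrite(f'pics/{n}_hov.png',t)
    acc.append(env.get_state()['wrist_torque']);
    P=proj(n,[[.448,.208,.13]])[0].astype(int);u,v=P;print(n,P)
    z=cv2.resize(t[v-30:v+30,u-30:u+30],(400,400),interpolation=cv2.INTER_CUBIC)
    o.append(np.clip((z-40)*1.5,0,255))
print(np.array(acc))
cv2.imwrite('pics/g3.png',np.hstack(o))
go([.444,.2075,.15],91.7);ws()
```

```text
scene [290 170]
top [266 182]
[[-0.01044479  0.00345406 -0.06176064]
 [-0.0140458  -0.04192924 -0.01846565]]
pos [0.4441 0.2041 0.2004] head 91.63 -> dp [8.500e-02 1.259e+00 1.000e-03] rot [ 0.002 -0.012  0.001] rows 1.2107396984320642
7.48 F [ 0.27  0.15 -3.22] T [-0.01 -0.04 -0.02] w 0.169[ WARN:0@6.122] global loadsave.cpp:1063 imwrite_ Unsupported depth image for selected encoder is fallbacked to CV_8U.
```

View pics/g3.png

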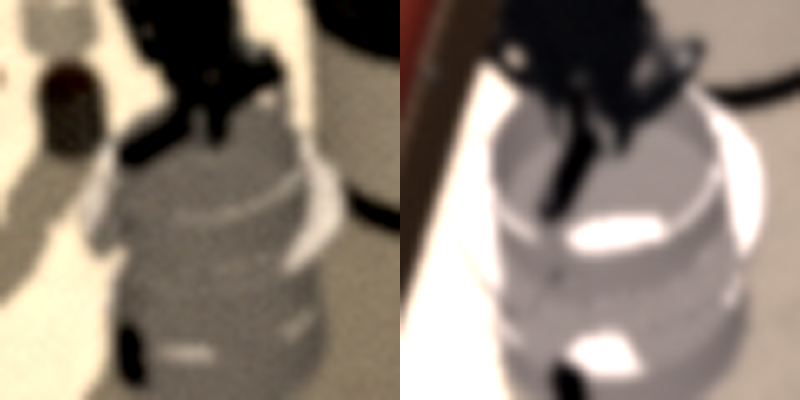

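step_arm(
  dp=[
    [0.05,0.2,0],
    [0.08,0.4,0],
    [0.08,0.6,0],
    [0.08,0.8,0],
    [0.08,1.0,0],
    [0.08,1.1,0],
    [0.08,1.2,0],
    [0.08,1.2,0],
    [0.08,1.2,0],
  ],
  rotation=[
    [0,0,0],
    [0,0,0],
    [0,0,0],
    [0,0,0],
    [0,0,0],
    [0,0,0],
    [0,0,0],
    [0,0,0],
    [0,0,0],
  ],
  claw=[0,0,0,0,0,0,0,0,0],
)

```text
time: 8.23
position: [0.4439, 0.2076, 0.1523]
ee_rot: [0.493, -0.493, -0.507, 0.507]
ft_force: [-0.8, -0.2, -3.5]
grip_width: 0.165
```

```bash
cat >> h.py <<'E'
def look(tag,z=.1):
    o=[]
    for n in('scene','top'):
        t=np.mean([env.get_image(n)[:,:,::-1].astype(float) for _ in range(3)],0);cv2.imwrite(f'pics/{n}_{tag}.png',t.round().astype(np.uint8))
        u,v=proj(n,[[.448,.208,z]])[0].astype(int);print(n,u,v)
        q=cv2.resize(t[v-25:v+25,u-25:u+25],(400,400),interpolation=cv2.INTER_CUBIC)
        o.append(np.clip((q-40)*1.4,0,255))
    cv2.imwrite(f'pics/g_{tag}.png',np.hstack(o).astype(np.uint8))
E
python3 - <<'E'
from h import *
look('a');go([.444,.2075,.14],91.7);ws()
E
```

```text
scene 291 176
top 266 186
pos [0.4442 0.2076 0.1527] head 91.66 -> dp [-0.002  0.317  0.004] rot [ 0.006 -0.007  0.001] rows 0.3038048729485788
8.53 F [-0.28  0.29 -3.25] T [-0.03  0.01 -0.03] w 0.17
```

View pics/g_a.png

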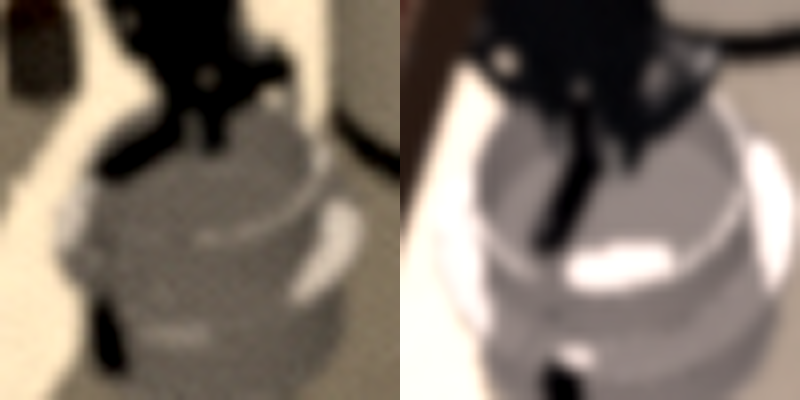

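```bash
cat >> h.py <<'E'
def over(tag,c,uz,cl=(.448,.208),yl=1.7,yu=1.7,z=.1,w=25):
    o=[]
    for n in('scene','top'):
        t=cv2.imread(f'pics/{n}_{tag}.png');u,v=proj(n,[[.448,.208,z]])[0].astype(int)
        q=cv2.resize(t[v-w:v+w,u-w:u+w],(400,400),interpolation=cv2.INTER_CUBIC);q=np.clip((q.astype(float)-40)*1.4,0,255).astype(np.uint8);f=400/(2*w)
        def dr(P,col,r=1):
            for p in proj(n,P):cv2.circle(q,tuple(int(x) for x in ((p-[u-w,v-w]+.5)*f-.5)),r,col,-1)
        a=np.linspace(0,2*np.pi,72)
        for C,r,zz,col in((c,.082,uz+.008,(0,0,255)),(c,.064,uz+.055,(255,0,0)),(cl,.072,.06,(0,200,0)),(cl,.072,0,(0,200,0))):
            dr(np.stack([C[0]+r*np.cos(a),C[1]+r*np.sin(a),0*a+zz],1),col)
        def loc(C,yw,x,y,zz):
            th=np.radians(yw);return [C[0]+x*np.cos(th)-y*np.sin(th),C[1]+x*np.sin(th)+y*np.cos(th),zz]
        dr([loc(cl,yl,-.08,y,.074) for y in(-.009,.009)],(0,255,255),2)
        dr([loc(c,yu,-r,y,uz+.008) for y in(-.015,.015) for r in (.067,.082)],(255,0,255),2)
        dr([loc(c,yu,-.0675,y,uz+.095) for y in(-.008,.008)],(255,255,0),2)
        o.append(q)
    cv2.imwrite(f'pics/ov_{tag}.png',np.hstack(o))
E
python3 - <<'E'
from h import *
over('a',(.448,.2077),.0724,z=.1)
E
```

```text
(no output)
```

View pics/ov_a.png

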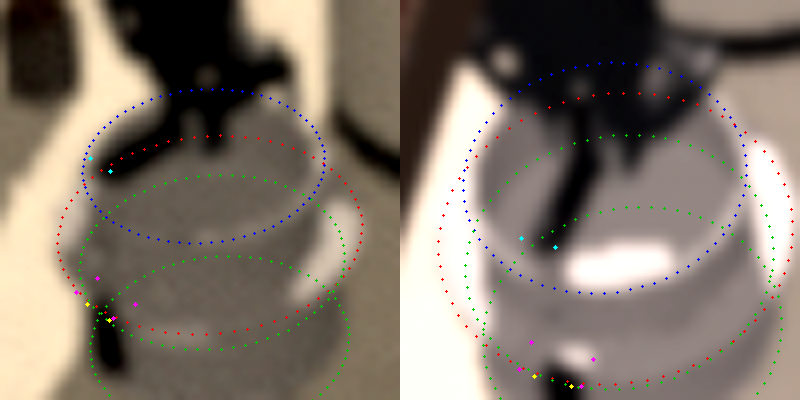

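The overlay shows the key and the notch/bar end shifted from prediction by the same few pixels, so relative alignment is within about 2 mm. I'll lower gently and watch the force.

step_arm(
  dp=[
    [0,0.05,0],
    [0,0.1,0],
    [0,0.15,0],
    [0,0.2,0],
    [0,0.25,0],
    [0,0.3,0],
    [0,0.3,0],
  ],
  rotation=[
    [0,0,0],
    [0,0,0],
    [0,0,0],
    [0,0,0],
    [0,0,0],
    [0,0,0],
    [0,0,0],
  ],
  claw=[0,0,0,0,0,0,0],
)

```text
time: 9.12
position: [0.4437, 0.2075, 0.1397]
ee_rot: [0.493, -0.493, -0.507, 0.507]
ft_force: [0.2, -0.1, -3.5]
grip_width: 0.17
```

Run:
```python
from h import *
look('b');go([.444,.2075,.1323],91.7);ws()
```

```text
scene 291 176
top 266 186
pos [0.444  0.2076 0.1405] head 91.66 -> dp [-0.003  0.205  0.001] rot [ 0.003 -0.007  0.001] rows 0.1963240616441593
9.42 F [ 0.26  0.18 -2.89] T [ 0.01  0.   -0.02] w 0.176
```

View pics/g_b.png

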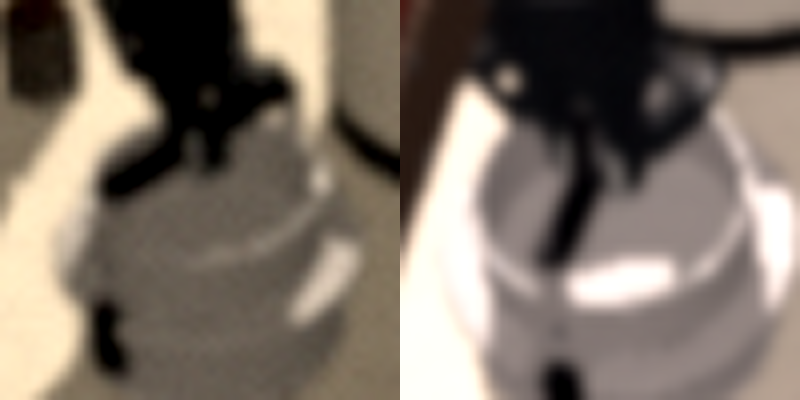

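There is no contact. The key (562,365 in the right crop) sits in the notch column. I'll continue down slowly.

step_arm(
  dp=[
    [0,0.03,0],
    [0,0.06,0],
    [0,0.09,0],
    [0,0.09,0],
  ],
  rotation=[
    [0,0,0],
    [0,0,0],
    [0,0,0],
    [0,0,0],
  ],
  claw=[0,0,0,0],
)

```text
time: 9.75
position: [0.4438, 0.2076, 0.1364]
ee_rot: [0.493, -0.493, -0.507, 0.507]
ft_force: [0.3, 0.4, -2.6]
grip_width: 0.169
```

step_arm(
  dp=[
    [0,0.02,0],
    [0,0.04,0],
    [0,0.05,0],
    [0,0.05,0],
  ],
  rotation=[
    [0,0,0],
    [0,0,0],
    [0,0,0],
    [0,0,0],
  ],
  claw=[0,0,0,0],
)

```text
time: 10.08
position: [0.4443, 0.2078, 0.1349]
ee_rot: [-0.493, 0.493, 0.508, -0.507]
ft_force: [1.0, 2.3, -1.6]
grip_width: 0.174
```

Run:
```python
from h import *
look('c');go([.444,.2075,.1323],91.7);ws();over('c',(.448,.2077),.0545)
```

```text
scene 291 176
top 266 186
pos [0.4442 0.2078 0.1349] head 91.66 -> dp [-0.007  0.065  0.006] rot [ 0.007 -0.006  0.005] rows 0.06273816449872642
10.38 F [1.69 3.2  0.29] T [ 0.79 -0.47  0.09] w 0.178
```

View pics/g_c.png

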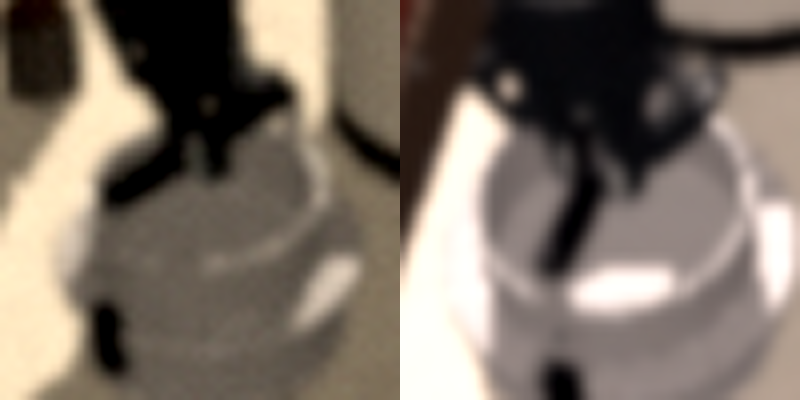

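View pics/ov_c.png

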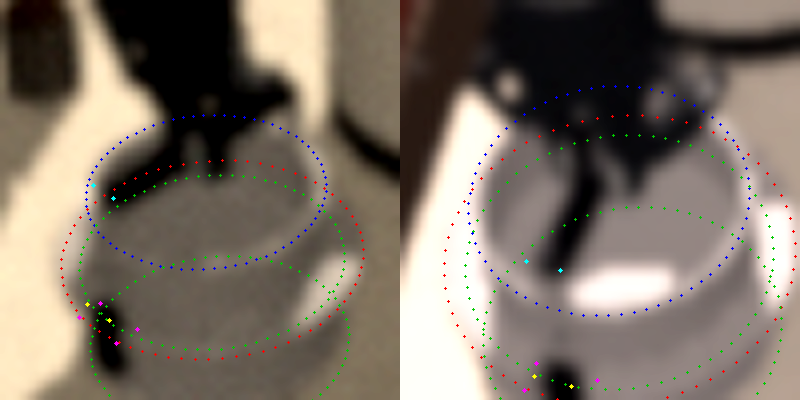

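Contact pushes the tier toward +y and +x, as if its body were rubbing the wall on the -y/-x side. I'll yield about 1.6 mm in y and 1 mm in x, staying at this height.

step_arm(
  dp=[
    [0.02,0,-0.01],
    [0.04,0,-0.025],
    [0.04,0,-0.025],
    [0.04,0,-0.025],
  ],
  rotation=[
    [0,0,0],
    [0,0,0],
    [0,0,0],
    [0,0,0],
  ],
  claw=[0,0,0,0],
)

```text
time: 10.72
position: [0.4444, 0.209, 0.1342]
ee_rot: [0.493, -0.493, -0.507, 0.508]
ft_force: [0.0, -0.1, -3.8]
grip_width: 0.169
```

Run:
```python
from h import *
ws();go([.444,.2075,.1323],91.7)
```

```text
10.72 F [ 0.01 -0.05 -3.77] T [-0.01  0.01 -0.01] w 0.169
pos [0.4444 0.209  0.1342] head 91.65 -> dp [-0.037  0.048  0.011] rot [-0.012 -0.008 -0.005] rows 0.058700318945598864
```

Forces dropped to the bare weight, and the tier is free again. Down further.

step_arm(
  dp=[
    [0,0.015,0],
    [0,0.03,0],
    [0,0.04,0],
    [0,0.04,0],
  ],
  rotation=[
    [0,0,0],
    [0,0,0],
    [0,0,0],
    [0,0,0],
  ],
  claw=[0,0,0,0],
)

```text
time: 11.05
position: [0.4447, 0.2091, 0.1329]
ee_rot: [0.493, -0.493, -0.507, 0.507]
ft_force: [1.7, 0.5, -3.7]
grip_width: 0.171
```

Run:
```python
from h import *
ws();go([.444,.2075,.1323],91.7)
```

```text
11.05 F [ 1.67  0.48 -3.72] T [ 0.   -0.   -0.03] w 0.171
pos [0.4447 0.2091 0.1329] head 91.66 -> dp [-0.04   0.015  0.02 ] rot [-0.003 -0.007 -0.   ] rows 0.045388917335707275
```

step_arm(
  dp=[
    [0,0.015,0],
    [0,0.03,0],
    [0,0.03,0],
    [0,0.03,0],
  ],
  rotation=[
    [0,0,0],
    [0,0,0],
    [0,0,0],
    [0,0,0],
  ],
  claw=[0,0,0,0],
)

```text
time: 11.38
position: [0.4449, 0.2093, 0.1324]
ee_rot: [-0.493, 0.493, 0.507, -0.507]
ft_force: [-3.3, 0.1, 4.5]
grip_width: 0.17
```

Run:
```python
from h import *
ws();go([.444,.2075,.1323],91.7)
```

```text
11.38 F [-3.29  0.11  4.47] T [-0.13  0.69  0.01] w 0.17
pos [0.4449 0.2093 0.1324] head 91.66 -> dp [-0.043  0.003  0.024] rot [ 0.004 -0.006  0.001] rows 0.047571062056396114
```

Contact at z 0.1324, the expected seated height. A look before pressing further.

Run:
```python
from h import *
look('d',.07);ws()
```

```text
scene 291 181
top 267 191
11.68 F [-4.49 -0.87  5.94] T [-0.1   0.88 -0.04] w 0.169
```

View pics/g_d.png

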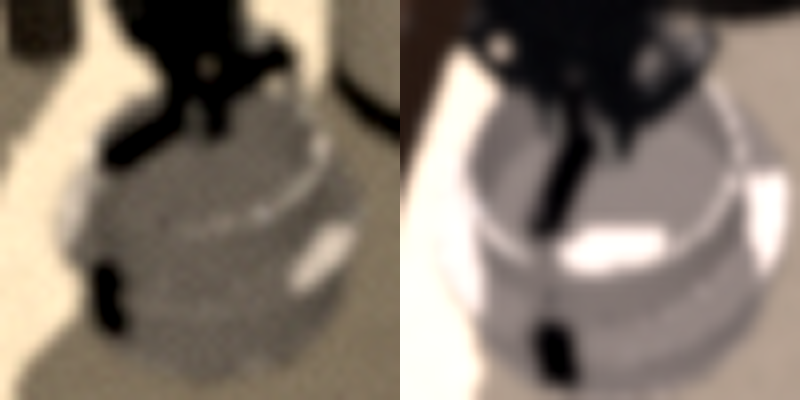

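step_arm(
  dp=[
    [0,0,0.02],
    [0,0,0.03],
    [0,0.01,0.03],
    [0,0.015,0.03],
    [0,0.015,0.03],
  ],
  rotation=[
    [0,0,0],
    [0,0,0],
    [0,0,0],
    [0,0,0],
    [0,0,0],
  ],
  claw=[0,0,0,0,0],
)

```text
time: 12.1
position: [0.4447, 0.2092, 0.1324]
ee_rot: [-0.492, 0.493, 0.508, -0.506]
ft_force: [0.4, 0.8, 8.1]
grip_width: 0.167
```

Run:
```python
from h import *
ws();go([.444,.2075,.1323],91.7)
```

```text
12.1 F [0.42 0.84 8.13] T [-0.09 -0.17  0.04] w 0.167
pos [0.4447 0.2092 0.1324] head 91.65 -> dp [-0.043  0.003  0.02 ] rot [ 0.025 -0.008  0.003] rows 0.04535855434038577
```

The support is now nearly pure vertical (about 11 N net) with small moments, at the expected height and z stays put, so it's seated. I'll release gently.

step_arm(
  dp=[
    [0,-0.01,0],
    [0,-0.01,0],
    [0,-0.01,0],
    [0,-0.01,0],
    [0,-0.01,0],
    [0,-0.01,0],
    [0,-0.01,0],
    [0,-0.01,0],
    [0,-0.01,0],
  ],
  rotation=[
    [0,0,0],
    [0,0,0],
    [0,0,0],
    [0,0,0],
    [0,0,0],
    [0,0,0],
    [0,0,0],
    [0,0,0],
    [0,0,0],
  ],
  claw=[0.2,0.3,0.4,0.5,0.7,0.8,0.8,0.8,0.8],
  grip_force=20,
)

```text
time: 12.85
position: [0.4437, 0.2092, 0.1317]
ee_rot: [-0.493, 0.493, 0.507, -0.507]
ft_force: [0.3, 0.2, 0.3]
grip_width: 0.803
```

Run:
```python
from h import *
ws();look('e',.07)
```

```text
12.85 F [0.27 0.18 0.34] T [ 0.01  0.02 -0.  ] w 0.803
scene 291 181
top 267 191
```

View pics/g_e.png

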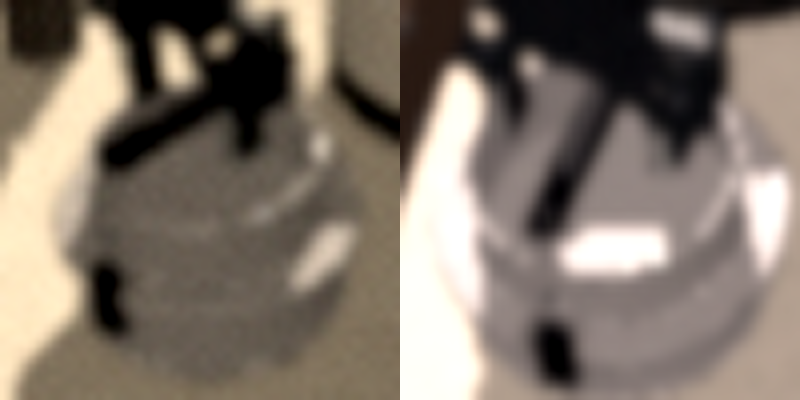

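The fingers are open and clear, and the tier hasn't moved (key at 555,352 in the right crop, below the bar end). I'll withdraw upwards.

step_arm(
  dp=[
    [0,-0.2,0],
    [0,-0.5,0],
    [0,-0.9,0],
    [0,-1.4,0],
    [0,-2.0,0],
    [0,-2.6,0],
    [0,-3.2,0],
    [0,-3.8,0],
    [0,-4.0,0],
    [0,-4.0,0],
  ],
  rotation=[
    [0,0,0],
    [0,0,0],
    [0,0,0],
    [0,0,0],
    [0,0,0],
    [0,0,0],
    [0,0,0],
    [0,0,0],
    [0,0,0],
    [0,0,0],
  ],
  claw=[0.8,0.8,0.8,0.8,0.8,0.8,0.8,0.8,0.8,0.8],
)

```text
time: 13.98
position: [0.4447, 0.2093, 0.2949]
ee_rot: [-0.492, 0.494, 0.509, -0.506]
ft_force: [0.6, 0.3, -0.3]
grip_width: 0.8
```

step_arm(
  dp=[
    [-0.5,0,0],
    [-1.2,0,0],
    [-2,0,0],
    [-2.8,0,0],
    [-3.6,0,0],
    [-4.4,0,0],
    [-5,0,0],
    [-5.5,0,0],
    [-5.5,0,0],
    [-5.5,0,0],
  ],
  rotation=[
    [0,0,0],
    [0,0,0],
    [0,0,0],
    [0,0,0],
    [0,0,0],
    [0,0,0],
    [0,0,0],
    [0,0,0],
    [0,0,0],
    [0,0,0],
  ],
  claw=[0.8,0.8,0.8,0.8,0.8,0.8,0.8,0.8,0.8,0.8],
)

```text
time: 14.82
position: [0.4497, -0.0114, 0.2906]
ee_rot: [0.494, -0.493, -0.506, 0.507]
ft_force: [0.1, 0.3, -0.8]
grip_width: 0.8
```

Run:
```python
from h import *
ws();look('f',.07);cv2.imwrite('pics/full.png',np.hstack([cv2.imread('pics/scene_f.png')[:,200:600],cv2.imread('pics/top_f.png')[:,150:550]]))
```

```text
14.82 F [ 0.1   0.3  -0.84] T [ 0.02 -0.05 -0.04] w 0.8
scene 291 181
top 267 191
```

View pics/g_f.png

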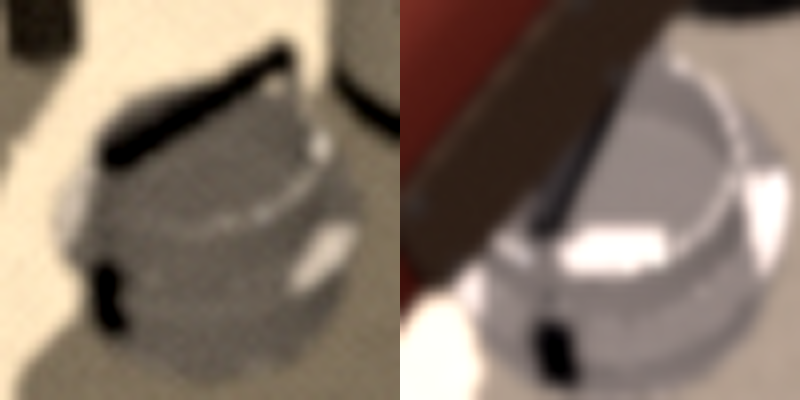

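View pics/full.png

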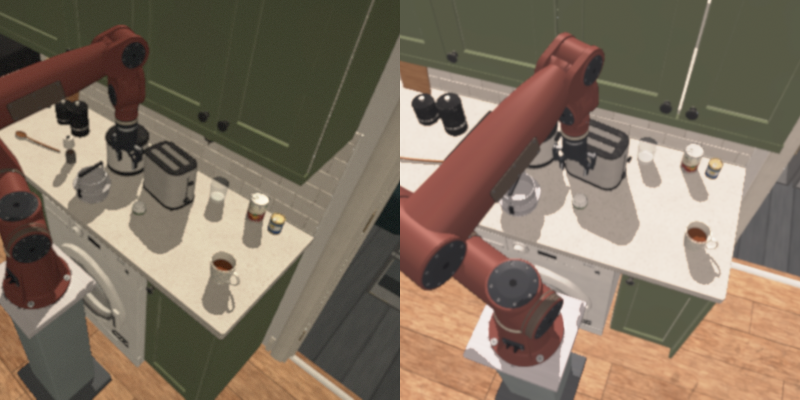

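Run:
```python
from h import *
f=50/400
S=lambda x,y:((x+.5)*f-.5+266,(y+.5)*f-.5+156)
T=lambda x,y:((x+.5)*f-.5+242,(y+.5)*f-.5+166)
a,e=tri(S(108,158),T(543,225) if 0 else T(143,225));b,e2=tri(S(286,52),T(247,62));print(a,e,b,e2,np.linalg.norm(a-b),(a+b)/2)
print('key',tri(S(108,298),T(155,352)))
for t in('a','f'):
    for n in('scene','top'):
        im=cv2.imread(f'pics/{n}_{t}.png').max(2);u,v=(280,193) if n=='scene' else (261,211)
        ys,xs=np.where(im[v-7:v+9,u-6:u+7]<80);print(t,n,len(xs),xs.mean()+u-6,ys.mean()+v-7)
over('f',(.4475,.209),.052,z=.07)
```

```text
[0.38294312 0.20418796 0.14593949] 0.002367472708490055 [0.48433009 0.1908124  0.15745915] 0.017945483414452866 0.10291222858174139 [0.43363661 0.19750018 0.15169932]
key (array([0.3744126 , 0.20690349, 0.05212147]), np.float64(0.0030651226285144284))
a scene 32 279.28125 193.0
a top 26 261.0 210.1153846153846
f scene 31 279.2903225806452 192.93548387096774
f top 28 261.0357142857143 209.89285714285714
```

View pics/ov_f.png

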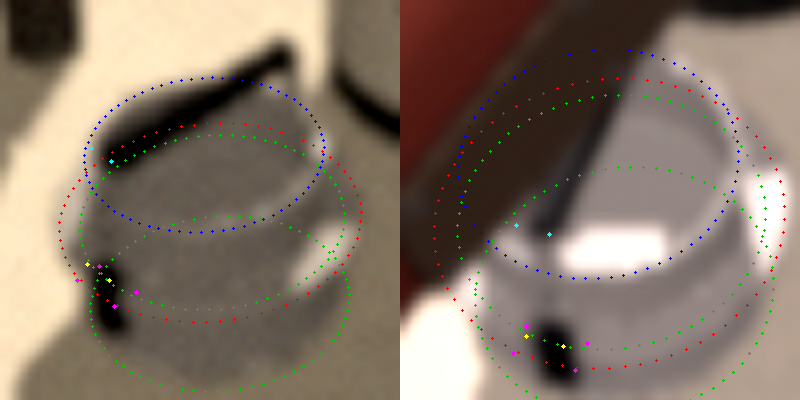

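The lower tier's key hasn't moved (within 0.2 px). The arm still hides the bar's far end in the top view, so I'll move aside for a proper level check.

step_arm(
  dp=[
    [-0.7,0,0],
    [-1.4,0,0],
    [-2.1,0,0],
    [-2.8,0,0],
    [-3.5,0,0],
    [-4.2,0,0],
    [-4.9,0,0],
    [-5.5,0,0.2],
    [-6,0,0.2],
    [-6.3,0,0.2],
    [-6.3,0,0.2],
    [-6.3,0,0.2],
  ],
  rotation=[
    [0,0,0],
    [0,0,0],
    [0,0,0],
    [0,0,0],
    [0,0,0],
    [0,0,0],
    [0,0,0],
    [0,0,0],
    [0,0,0],
    [0,0,0],
    [0,0,0],
    [0,0,0],
  ],
  claw=[0.8,0.8,0.8,0.8,0.8,0.8,0.8,0.8,0.8,0.8,0.8,0.8],
)

```text
time: 16.12
position: [0.4495, -0.2624, 0.2915]
ee_rot: [-0.493, 0.492, 0.507, -0.507]
ft_force: [0.4, 0.3, -0.5]
grip_width: 0.802
```

Run:
```python
from h import *
ws();look('g',.07)
```

```text
16.12 F [ 0.36  0.3  -0.52] T [ 0.07  0.08 -0.04] w 0.802
scene 291 181
top 267 191
```

View pics/g_g.png

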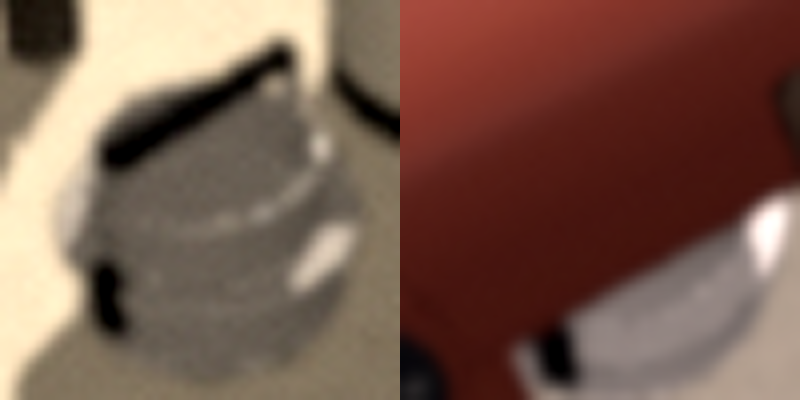

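The arm's elbow now hides the tin in the top view. I'll return towards the start pose, from which the top view was clear.

step_arm(
  dp=[
    [0.9,0,0],
    [1.9,0,0],
    [2.9,0,0],
    [3.9,0,0],
    [4.9,0,0],
    [5.9,0,0],
    [6.9,0,0],
    [7.9,0,0],
    [8.9,0,0],
    [9.9,0,0],
    [10.9,0,0],
    [11.5,0,0],
  ],
  rotation=[
    [0,0,0],
    [0,0,0],
    [0,0,0],
    [0,0,0],
    [0,0,0],
    [0,0,0],
    [0,0,0],
    [0,0,0],
    [0,0,0],
    [0,0,0],
    [0,0,0],
    [0,0,0],
  ],
  claw=[0.8,0.8,0.8,0.8,0.8,0.8,0.8,0.8,0.8,0.8,0.8,0.8],
)

```text
time: 17.42
position: [0.435, 0.2006, 0.292]
ee_rot: [-0.492, 0.492, 0.508, -0.507]
ft_force: [0.3, -1.2, -0.1]
grip_width: 0.799
```

step_arm(
  dp=[
    [0.8,0,0.5],
    [1.6,0,1],
    [2.4,0,1.5],
    [3.2,0,2],
    [4.0,0,2.5],
    [4.8,0,3.0],
    [5.6,0,3.6],
    [6.4,0,4.2],
    [7.2,0,4.8],
    [8.0,0,5.4],
    [8.8,0,6],
    [9.0,0,6],
  ],
  rotation=[
    [0,0,0],
    [0,0,0],
    [0,0,0],
    [0,0,0],
    [0,0,0],
    [0,0,0],
    [0,0,0],
    [0,0,0],
    [0,0,0],
    [0,0,0],
    [0,0,0],
    [0,0,0],
  ],
  claw=[0.8,0.8,0.8,0.8,0.8,0.8,0.8,0.8,0.8,0.8,0.8,0.8],
)

```text
time: 18.42
position: [0.1808, 0.553, 0.2915]
ee_rot: [0.492, -0.491, -0.508, 0.509]
ft_force: [0.4, -0.4, 0.3]
grip_width: 0.797
```

Run:
```python
from h import *
ws();look('i',.07);cv2.imwrite('pics/full2.png',np.hstack([cv2.imread('pics/scene_i.png')[:,200:600],cv2.imread('pics/top_i.png')[:,150:550]]))
im={n:cv2.imread(f'pics/{n}_i.png').max(2) for n in('scene','top')}
for n,th in(('scene',80),('top',95)):
    u,v=proj(n,[[.448,.208,.13]])[0].astype(int);w=24
    k,l,st,ce=cv2.connectedComponentsWithStats((im[n][v-w:v+w,u-w:u+w]<th).astype(np.uint8))
    for i in range(1,k):
        if st[i,4]>15:
            ys,xs=np.where(l==i);r=cv2.minAreaRect(np.stack([xs+u-w,ys+v-w],1).astype(np.float32));B=cv2.boxPoints(r)
            print(n,st[i,4],(ce[i]+[u-w,v-w]).round(1),r,[((B[j]+B[(j+1)%4])/2).round(1).tolist() for j in range(4)])
```

```text
18.42 F [ 0.4  -0.38  0.29] T [-0.02 -0.07 -0.03] w 0.797
scene 291 181
top 267 191
scene 93 [270.2 156.2] ((270.0, 156.0), (12.0, 8.0), 90.0) [[270.0, 150.0], [274.0, 156.0], [270.0, 162.0], [266.0, 156.0]]
scene 92 [288.7 170. ] ((290.0441589355469, 169.07350158691406), (4.287464618682861, 26.067785263061523), 59.03623962402344) [[288.8999938964844, 167.1999969482422], [301.20001220703125, 162.39999389648438], [291.1000061035156, 170.89999389648438], [278.8999938964844, 175.8000030517578]]
scene 20 [310.7 168.5] ((310.75, 168.25001525878906), (8.485280990600586, 2.1213202476501465), 45.0) [[307.79998779296875, 165.3000030517578], [311.5, 167.5], [313.79998779296875, 171.3000030517578], [310.0, 169.0]]
scene 17 [279.2 190.9] ((279.5, 191.0), (4.0, 3.0), 90.0) [[279.5, 189.0], [281.0, 191.0], [279.5, 193.0], [278.0, 191.0]]
top 186 [270.4 174.3] ((273.8243103027344, 178.55404663085938), (26.13943862915039, 37.31856918334961), 9.462322235107422) [[260.8999938964844, 176.39999389648438], [276.8999938964844, 160.10000610351562], [286.70001220703125, 180.6999969482422], [270.79998779296875, 197.0]]
```

View pics/g_i.png

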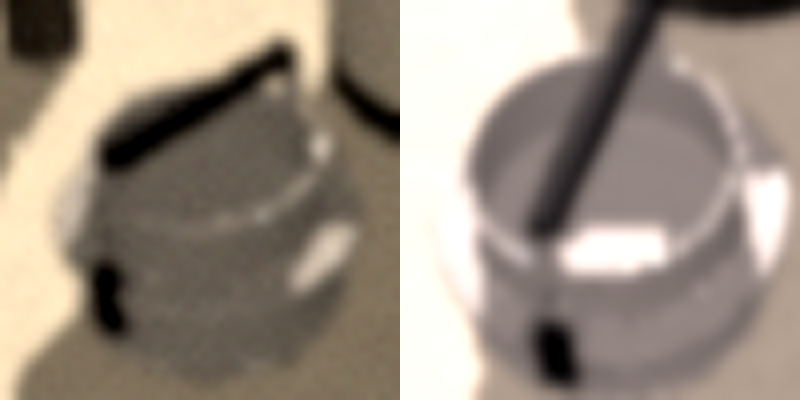

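View pics/full2.png

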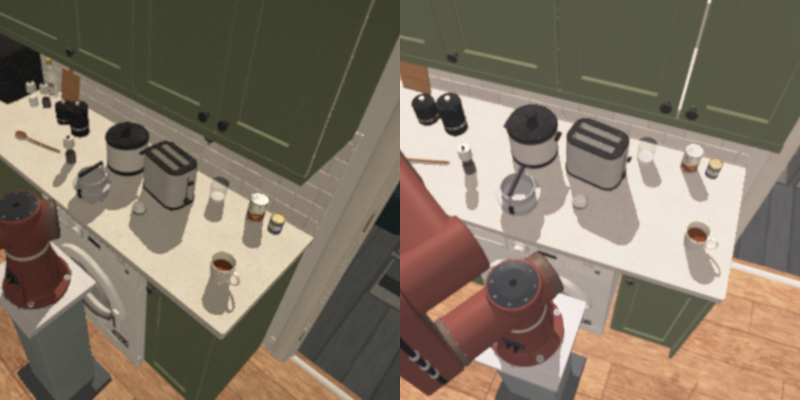

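Run:
```python
from h import *
t=cv2.imread('pics/top_i.png');cv2.imwrite('pics/z9.png',np.clip((cv2.resize(t[150:200,250:300],(600,600),interpolation=cv2.INTER_CUBIC).astype(float)-30)*1.4,0,255).astype(np.uint8))
```

```text
(no output)
```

View pics/z9.png

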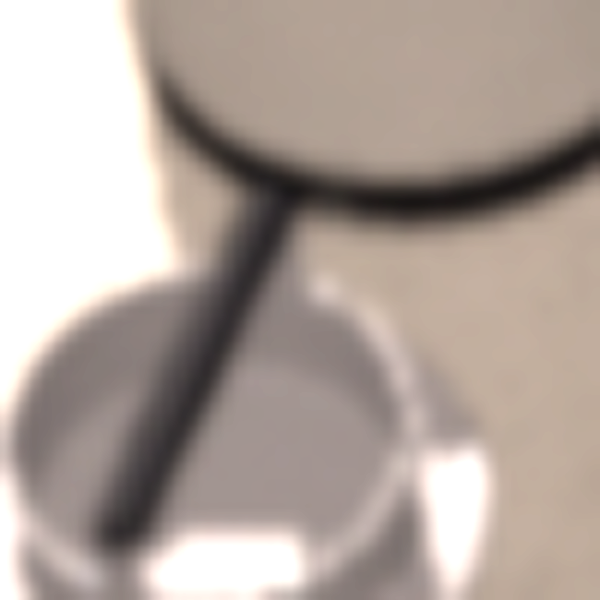

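Run:
```python
from h import *
a,e=tri((278.9,175.8),(259.5,194.3));b,e2=tri((301.4,162.3),(272.3,165.6))
print(a,e,b,e2,np.linalg.norm(b-a),'mid',(a+b)/2,'yaw',np.degrees(np.arctan2(*(b-a)[1::-1])))
```

```text
[0.38130114 0.20339185 0.1447774 ] 0.0023845584078815364 [0.51465004 0.21211217 0.13832172] 0.007332814743302156 0.13378957157087507 mid [0.44797559 0.20775201 0.14154956] yaw 3.7415155157564173
```

```bash
python3 -c "
from workcell import env
print(env.sign_off(), env.get_state()['time'])"
```

```text
the job is handed in; nothing more can be done
the job is handed in; nothing more can be done
```

The upper tier is on the lower tier with its notch over the key. I let go of it, moved the arm clear and handed the job in at about 19 s. `sign_off` gives no verdict.

**What I did:** I gripped the bar across its width, lifted the tier and turned it about 8°, then lowered it in small steps. There was one light rub while lowering, so I shifted about 1.5 mm sideways and it came free. It landed at TCP height 0.1324 m (expected 0.1323 m). The support there was about 11 N, nearly straight up, with little moment. It did not move when I opened the fingers.

**Last checks:**
- **Seating height:** the bar's midpoint came out at (0.448, 0.208, 0.1415) m. The lower tier's axis was measured at (0.448, 0.208), and the expected bar height when seated is 0.140 m.
- **Lower tier:** the key was within about 0.2 px of where it was before contact.
- **Mug, grinder and timer:** the arm stayed clear of all three, and they look undisturbed in the final picture.

**Checks that were weak or disagreed:**
- **Level:** the two bar ends read about 6 mm apart in height. The far end is hard to see against the pot (the two camera rays miss each other by 7 mm), so this neither confirms nor rules out a slight tilt. The landing height and the near-vertical support are my evidence that it is fully home.
- **In-hand position:** my estimates of where the tier sat along the bar differed by up to about 7 mm (rim fit against bar ends), so contact force settled the final fit.

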